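Test the glue syringes and scrap the clogged ones

ROBOT

A 6-joint arm with a two-finger parallel gripper is mounted at the origin on the work surface. World frame = base frame: x ahead of the robot, y to its left, z up, the work surface at z = 0. Lengths are in mm, angles in rad, forces in N, time in s.
With the tool pointing down it reaches from about 275 to 750 mm from the base axis. Payload 10.2 kg.
Tool frame: the origin (TCP) lies at the very end of the fingers, on their centre line; the grasp point (between the pads) lies 19 mm behind it; z points along the fingers, x is the direction in which the jaws open and shut, and the axes are right-handed (so a half turn about z gives the same grasp; the last joint's range is limited). The gripper opens to 85 mm and grips with 20 to 120 N. Pads are 22 mm wide; open, the fingers measure 114 mm over their backs; the gripper's body (76 mm by 85 mm) begins 54 mm behind the grasp point. The pads swing forward as they close: fully open they stand 13 mm farther back than shut.
Start: joints at [-1.485, 0.313, 1.498, -0, 1.331, -0.223], TCP at [159.543, -500.177, 231.294] pointing down, gripper open.
Joint ranges: [-2.94, 2.94], [-0.97, 2.17], [0.19, 2.56], [-1.23, 4.37], [0.02, 3.11], [-2.88, 2.88]. Speed limits (rad/s): [2.39, 2.39, 3.01, 3.14, 3.14, 3.14].

INTERFACE

Orientations are given as a unit quaternion [w, x, y, z].
In Python, from rig import telemetry, capture, camera_model, finish_job gives the robot as it stands.
- The arm moves only by the shell command python3 -m inch 'ROWS' [FORCE]. ROWS is JSON, a list of rows, each a list of 5 numbers: the shift along the tool's x, y, z in m, then the turn about the tool's z in rad, then the finger opening in m, from 0 to 0.0854. A call has exactly 5 rows; each row shifts and turns the pose as measured when the row begins, along the tool's axes as they then stand; what a row does not reach is not made up. A row lasts 1/12 s, in which the tool goes at most 41.7 mm and 7.16 degrees, less where a joint would pass 70% of its speed; a pose out of reach is approached as far as the arm can. A call with a gripper value outside its range is refused whole. The fingers move at their own pace and stop on an object; FORCE is the grip in N (left out, the last holds). Time passes only in rows, so rows that do not move let the fingers close, or fill a call up. It gives the time, the measured TCP pose, the force and the opening at its end, in the units of the state.
- telemetry.sense(): the state, without advancing time (a new reading comes with each control period).
- capture(name): name is "side" or "top"; returns the picture (420x560x3 uint8, blue, green, red); there is no depth.
- camera_model(name): a dict with "mtx" (3x3 intrinsics, pixels), "k1" (the pictures are not rectified: a ray, as slopes to the right and down, at radius r is drawn at 1 + k1 r^2 times it, then the intrinsics apply), "camera_from_world" (4x4, takes a point from world to camera coordinates). Camera axes: x right, y down, z forward; pixel columns grow to the right and rows downward; lengths in mm; the calibration is good to about 2 mm. A picture is of the moment at which its call begins. camera_model takes no time and is no camera call.
- finish_job(): hands the job in, once; it reports no verdict.
The state is a dict: "time_s": time; "joints": joint angles; "dq": joint speeds; "tau": joint torques, N m; "eef_pos": TCP position; "ee_rot": TCP orientation; "force": force on the tool from outside, world axes, zero at the start; "wrist_torque": the same for the moment, N m; "grip_width": opening from 0.0 (shut) to 1.0 (fully open).
Only numpy, scipy, OpenCV 4.12 (cv2) and the standard library are available. Lean on these libraries where they do the work, as an engineer would, in place of code of your own. Each camera call takes 0.05 s, during which the arm holds its last target. There are 200 camera calls.

TASK

The washed glue syringes are drying in the wooden rack with their plungers drawn out. Press each plunger down gently: one that goes all the way home, even stiffly, is sound, so leave that syringe standing in the rack with its plunger fully home; if a plunger stops short because old glue has set inside, do not force it, but take that syringe out and put it in the grey scrap tub. Leave the tape, the wax tin and the filling knife where they are.

Things in the scene. Friction and masses are not known exactly. Their poses are not given: they have to be found in the camera images.
- rack: drying rack of light wood, fixed to the bench: a top board 80 x 252 mm, 15 mm thick, on two cheeks over a base board. Origin on the bench under its centre; z up; the four 25 mm holes lie in one row along its y axis at y = -90, -30, +30, +90 mm, x = 0; the top face of the board is 125 mm above the bench. Each hole holds one syringe, in no set order.
- tub: open grey plastic scrap tub, fixed to the bench, empty: 210 mm (its x) x 150 mm (its y) x 80 mm high, walls and floor 4 mm thick. Origin under its centre on the bench.
- tape: roll of masking tape lying flat, 100 mm across, 25 mm high (bystander). Origin under its centre.
- wax_tin: flat round metal wax tin, 89 mm across, 36 mm high (bystander). Origin under its centre.
- knife: filling knife with a broad steel blade and a wooden handle, lying flat along its x axis, 200 mm long (bystander).
- thumb_a (a point): middle of the top face of the thumb rest of syringe a, a round white disc 26 mm across and 4 mm thick on a cross-ribbed stem 13 mm wide; it travels with the plunger. z points up out of the syringe. Standing in the rack, this point is 190 mm above the bench with the plunger fully drawn and 140 mm with it fully home (the disc then stays 8 mm clear of the flange). The plunger's drag, 2 to 9 N, lets the whole syringe (about 50 g) be lifted by the disc.
- barrel_a (a point): middle of the milky plastic barrel of syringe a, on its axis, z towards the plunger. Barrel 21 mm across, hanging in its hole with 2 mm play all round; a flat finger flange 24 x 40 mm, 3 mm thick, rests on the board, its underside 45 mm above this point. The nozzle tip is 59 mm below this point.
- plunger_a (a joint): plunger of syringe a: how far it is pushed in, m. 0 drawn, 0.050 home; starts at 0 to 0.010 and stays where left. A sound one slides home under a steady 2 to 9 N. A clogged one slides as freely at first, then stops dead 20 to 40 mm short; nothing shows outside. At a stop the rubber piston yields 1 mm per 10 N and springs back: 12 to 20 N at some 50 mm/s is ample to tell, more is forcing it.
- thumb_b (a point): middle of the top face of the thumb rest of syringe b, a round white disc 26 mm across and 4 mm thick on a cross-ribbed stem 13 mm wide; it travels with the plunger. z points up out of the syringe. As thumb_a.
- barrel_b (a point): middle of the milky plastic barrel of syringe b, on its axis, z towards the plunger. As barrel_a.
- plunger_b (a joint): plunger of syringe b: how far it is pushed in, m. As plunger_a.
- thumb_c (a point): middle of the top face of the thumb rest of syringe c, a round white disc 26 mm across and 4 mm thick on a cross-ribbed stem 13 mm wide; it travels with the plunger. z points up out of the syringe. As thumb_a.
- barrel_c (a point): middle of the milky plastic barrel of syringe c, on its axis, z towards the plunger. As barrel_a.
- plunger_c (a joint): plunger of syringe c: how far it is pushed in, m. As plunger_a.
- thumb_d (a point): middle of the top face of the thumb rest of syringe d, a round white disc 26 mm across and 4 mm thick on a cross-ribbed stem 13 mm wide; it travels with the plunger. z points up out of the syringe. As thumb_a.
- barrel_d (a point): middle of the milky plastic barrel of syringe d, on its axis, z towards the plunger. As barrel_a.
- plunger_d (a joint): plunger of syringe d: how far it is pushed in, m. As plunger_a.
There are look-alikes about, which are no part of the job. What is shaped like the part that bears thumb_b but turquoise is not meant. What is shaped like the part that bears thumb_d but yellow is not meant.

How it is judged (in metres and radians):
At the end, for the whole second after the job is handed in: The two sound syringes stand upright in holes of the rack, flange down on the board, plungers pushed to within 3 mm of home; the two clogged ones lie or lean in the scrap tub with the middle of the barrel inside its walls and no higher than its rim (5 mm over); all are at rest (((value of joint plunger_a above 0.047 m and x of barrel_a in the frame of rack between -0.02 and 0.02 m and y of barrel_a in the frame of rack between -0.11 and 0.11 m and z of barrel_a in the frame of rack between 0.07 and 0.086 m and angle between barrel_a's own z axis and vertical below 0.15 rad) or (value of joint plunger_a below 0.045 m and x of barrel_a in the frame of tub between -0.103 and 0.103 m and y of barrel_a in the frame of tub between -0.073 and 0.073 m and z of barrel_a in the frame of tub between 0 and 0.085 m)) and ((value of joint plunger_b above 0.047 m and x of barrel_b in the frame of rack between -0.02 and 0.02 m and y of barrel_b in the frame of rack between -0.11 and 0.11 m and z of barrel_b in the frame of rack between 0.07 and 0.086 m and angle between barrel_b's own z axis and vertical below 0.15 rad) or (value of joint plunger_b below 0.045 m and x of barrel_b in the frame of tub between -0.103 and 0.103 m and y of barrel_b in the frame of tub between -0.073 and 0.073 m and z of barrel_b in the frame of tub between 0 and 0.085 m)) and ((value of joint plunger_c above 0.047 m and x of barrel_c in the frame of rack between -0.02 and 0.02 m and y of barrel_c in the frame of rack between -0.11 and 0.11 m and z of barrel_c in the frame of rack between 0.07 and 0.086 m and angle between barrel_c's own z axis and vertical below 0.15 rad) or (value of joint plunger_c below 0.045 m and x of barrel_c in the frame of tub between -0.103 and 0.103 m and y of barrel_c in the frame of tub between -0.073 and 0.073 m and z of barrel_c in the frame of tub between 0 and 0.085 m)) and ((value of joint plunger_d above 0.047 m and x of barrel_d in the frame of rack between -0.02 and 0.02 m and y of barrel_d in the frame of rack between -0.11 and 0.11 m and z of barrel_d in the frame of rack between 0.07 and 0.086 m and angle between barrel_d's own z axis and vertical below 0.15 rad) or (value of joint plunger_d below 0.045 m and x of barrel_d in the frame of tub between -0.103 and 0.103 m and y of barrel_d in the frame of tub between -0.073 and 0.073 m and z of barrel_d in the frame of tub between 0 and 0.085 m)) and value of joint any of plunger_a, plunger_b, plunger_c above 0.047 m and value of joint any of plunger_a, plunger_b, plunger_d above 0.047 m and value of joint any of plunger_a, plunger_c, plunger_d above 0.047 m and value of joint any of plunger_b, plunger_c, plunger_d above 0.047 m and linear speed of each of syringe_a, syringe_b, syringe_c, syringe_d below 0.03 m/s); the robot touches nothing.
It fails at once if a syringe is pressed on the rack with more than 80 N (forced) (contact force between any of syringe_a, syringe_b, syringe_c, syringe_d and rack above 80 N).
It fails at once if the tape, the wax tin or the filling knife is moved by more than 30 mm (distance of any of tape, wax_tin, knife from where it was at the start of the episode above 0.03 m).
It also fails if it takes over 64 s, if anything falls off the work surface, if the arm or the gripper's body presses on something with over 40 N, if the wrist force passes 120 N, or if a joint passes its speed limit or range.

## Working session

There is one attempt and no reset: what is moved stays moved. The work goes in short steps, Python scripts to look and compute and a shell command to move; the robot and the scene stay as the last step left them, time stands still between calls to the robot, and variables do not carry over. Pictures are saved under pics/ and viewed, about 8 in all and at most 12, crops included, and the job is handed in when it is done.

```bash
mkdir -p pics; ls; python3 - <<'E'
from rig import telemetry,capture,camera_model
import cv2
for n in("side","top"):
    cv2.imwrite(f"pics/{n}0.png",capture(n)); m=camera_model(n); print(n,m)
print(telemetry.sense())
E
```

```text
pics
side {'mtx': array([[400.32310187,   0.        , 278.36837761],
       [  0.        , 400.32310187, 212.46547246],
       [  0.        ,   0.        ,   1.        ]]), 'k1': -0.0404027249943246, 'camera_from_world': array([[-8.49367405e-01, -5.27351836e-01, -2.17957055e-02,
         4.81773198e+02],
       [-3.27975216e-01,  5.59699712e-01, -7.61031202e-01,
         2.75848853e+02],
       [ 4.13530251e-01, -6.39246646e-01, -6.48349024e-01,
         7.55517853e+02],
       [ 0.00000000e+00,  0.00000000e+00,  0.00000000e+00,
         1.00000000e+00]])}
top {'mtx': array([[447.17744225,   0.        , 281.18180946],
       [  0.        , 447.17744225, 220.33123198],
       [  0.        ,   0.        ,   1.        ]]), 'k1': 0.008604358989805954, 'camera_from_world': array([[-1.74566627e-02, -9.99670652e-01,  1.88109519e-02,
        -4.17254389e+00],
       [-9.90038752e-01,  1.46534914e-02, -1.40030511e-01,
         5.90722620e+02],
       [ 1.39708746e-01, -2.10680367e-02, -9.89968486e-01,
         9.44351538e+02],
       [ 0.00000000e+00,  0.00000000e+00,  0.00000000e+00,
         1.00000000e+00]])}
{'time_s': 0.1, 'joints': array([-1.48541075e+00,  3.13442168e-01,  1.49833683e+00, -7.93961685e-06,
        1.33099683e+00, -2.23400135e-01]), 'dq': array([ 9.19672551e-04, -4.95097671e-05, -3.07502932e-03,  1.95948976e-04,
        5.30912715e-05, -1.06691551e-03]), 'tau': array([ 3.59682330e-03, -4.12892747e+01, -2.60142356e+01, -1.85656427e-04,
        3.01711865e-03,  6.24930891e-06]), 'eef_pos': array([ 159.51582579, -499.94989431,  230.77681868]), 'ee_rot': array([-4.43631178e-04,  8.07435245e-01, -5.89955910e-01, -3.91383198e-04]), 'force': array([-0.52121547,  0.14789294,  0.23287055]), 'wrist_torque': array([-0.07341017,  0.02796257, -0.03424647]), 'grip_width': 1.0007993263403234}
```

View pics/side0.png

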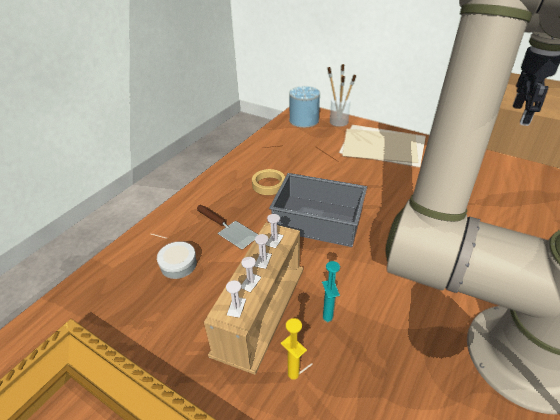

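View pics/top0.png

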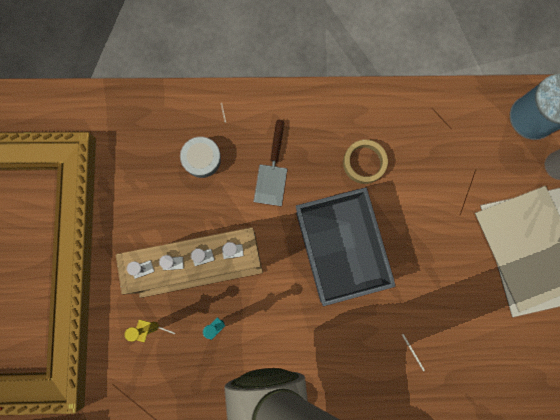

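Side view: white thumb discs at about (234,288), (249,264), (262,241), (273,220). In the top view they are at (134,269), (167,262), (197,255), (232,248). The look-alikes are yellow, side (293,326) / top (132,334), and turquoise, side (333,267) / top (212,328). They stand on the bench in front of the rack, so I reject them. The tub is at top (345,247).

```bash
cat > h.py <<'E'
import numpy as np,cv2
from rig import telemetry,capture,camera_model
def ray(n,p):
    m=camera_model(n);T=m["camera_from_world"];R,t=T[:3,:3],T[:3,3]
    d=cv2.undistortPoints(np.array([[p]],float),m["mtx"],np.array([m["k1"],0,0,0,0]))[0,0]
    return -R.T@t,R.T@np.array([d[0],d[1],1])
def onz(n,p,z):
    o,d=ray(n,p);return o+d*(z-o[2])/d[2]
def tri(p,q):
    o,d=ray("side",p);o2,d2=ray("top",q)
    s=np.linalg.lstsq(np.c_[d,-d2],o2-o,rcond=None)[0]
    a,b=o+d*s[0],o2+d2*s[1];return (a+b)/2,np.linalg.norm(a-b)
def proj(n,P):
    m=camera_model(n);T=m["camera_from_world"];c=T[:3,:3]@np.array(P,float)+T[:3,3];x=c[:2]/c[2]
    x=x*(1+m["k1"]*(x@x));return m["mtx"][:2,:2]@x+m["mtx"][:2,2]
E
python3 - <<'E'
from h import *
S=[(234,288),(249,264),(262,241),(273,220)];T=[(134,269),(167,262),(197,255),(232,248)]
for s,t in zip(S,T): print(*tri(s,t))
s=cv2.imread("pics/side0.png");t=cv2.imread("pics/top0.png")
a=cv2.resize(s[205:330,200:320],None,fx=4,fy=4,interpolation=2);b=cv2.resize(t[225:305,105:270],None,fx=4,fy=4,interpolation=2)
o=np.zeros((600,800,3),np.uint8);
a=a[:, :480];b=cv2.resize(t[225:305,110:270],None,fx=4,fy=4,interpolation=2)
cv2.imwrite("pics/cs.png",a);cv2.imwrite("pics/ct.png",b)
b=cv2.resize(b,(640,320));o=np.zeros((600,800,3),np.uint8)
a=cv2.resize(a,(270,281));o[:281,:270]=a;o[280:600,:640]=b
cv2.imwrite("pics/c.png",o)
# tub rim corners, rack corners
for p in [(297,204),(366,189),(393,284),(322,303)]: print("tub",onz("top",p,80))
for p in [(117,255),(253,229),(261,271),(124,294)]: print("rack",onz("top",p,125))
E
```

```text
[485.14734289 263.66735776 180.53123407] 2.3836848847870495
[496.94782419 203.90170853 176.89810974] 1.7526543658134013
[507.83296953 147.04604238 181.14347568] 0.4341719586024276
[521.70835692  83.13848405 178.69186552] 3.3636144064499405
tub [619.79636308 -47.20368533  80.        ]
tub [ 650.37326811 -196.13748787   80.        ]
tub [ 447.68766754 -243.65525269   80.        ]
tub [411.36832284 -94.24717653  80.        ]
rack [514.35081255 314.15047326 125.        ]
rack [562.06576458  44.98461899 125.        ]
rack [477.95431351  29.86048557 125.        ]
rack [437.90108834 297.9736136  125.        ]
```

View pics/c.png

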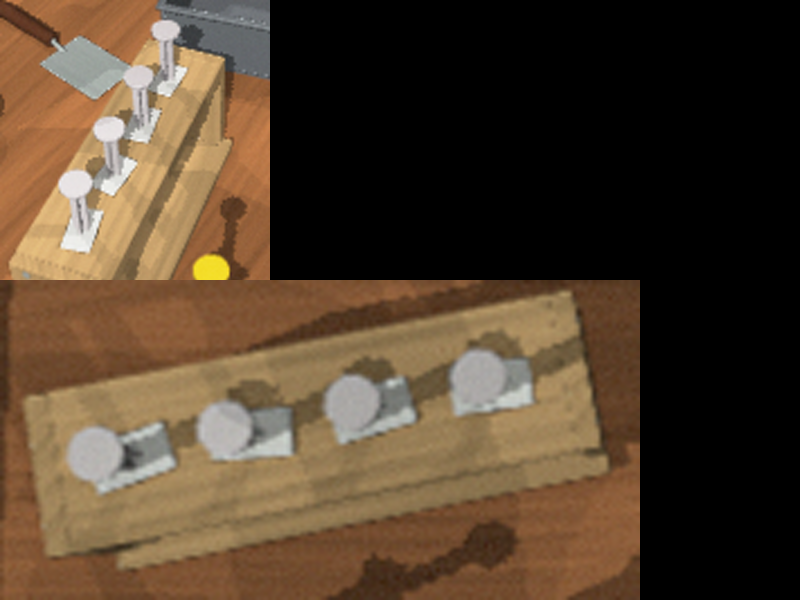

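View pics/cs.png

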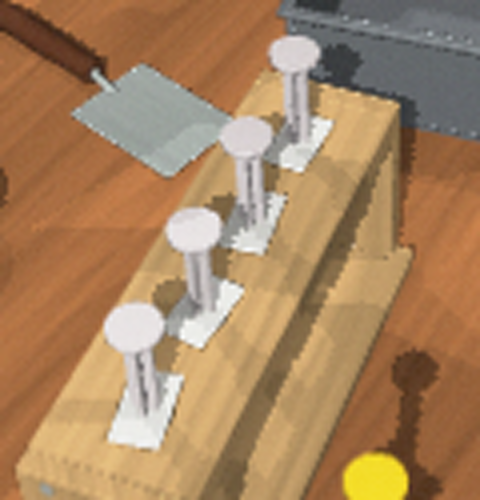

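The close crops show all four white syringes with their flanges on the board; yellow and turquoise are outside the rack. I'll refine the disc centres and the rack and tub axes, then start moving.

```bash
cat >> h.py <<'E'
from scipy.spatial.transform import Rotation as Ro
def to(P,yaw=None):
    s=telemetry.sense();q=s["ee_rot"];R=Ro.from_quat([q[1],q[2],q[3],q[0]]).as_matrix()
    y=np.arctan2(R[1,0],R[0,0]);out=np.round(R.T@(np.array(P)-s["eef_pos"]),1)
    print("tool shift",out,"turn",None if yaw is None else round(-((yaw-y+np.pi)%(2*np.pi)-np.pi),3),"t",round(s["time_s"],2),s["eef_pos"].round(1),s["force"].round(1),round(s["grip_width"],2))
E
python3 - <<'E'
from h import *
S=[(233.5,287),(248.5,262.5),(261.5,239),(273.75,218.5)];T=[(134,268.5),(166.25,262),(198,255.75),(229.5,249.25)]
P=[]
for s,t in zip(S,T):
    p,e=tri(s,t);P.append(p);print(p.round(1),round(e,1),"top@190",onz("top",t,190).round(1))
P=np.array(P);d=P[3]-P[0];print("gap",np.linalg.norm(d[:2])/3,"yaw",np.arctan2(d[0],-d[1]))
# flange centres on board z=128 (side crop corners read by eye), as check of hole axes
F=[[(116,435),(162,446),(182,376),(134,370)],[(178,338),(206,347),(243,290),(215,281)]]
to([521,83,260],.2)
E
python3 -m inch '[[-0.0223,-0.026,-0.006,0,0],[-0.0223,-0.026,-0.006,0,0],[-0.0223,-0.026,-0.006,0,0],[-0.0223,-0.026,-0.006,0,0],[-0.0223,-0.026,-0.006,0,0]]' 30
```

```text
[486.1 263.3 182.1] 2.7 top@190 [484.7 260.1 190. ]
[497.  204.4 181.3] 2.3 top@190 [495.5 201.8 190. ]
[507.7 145.4 184.8] 3.1 top@190 [506.  143.8 190. ]
[518.2  86.7 187. ] 2.0 top@190 [517.1  85.9 190. ]
gap 59.82715443633845 yaw 0.17963420640051778
tool shift [-445.6 -521.6  -28.6] turn -1.462 t 0.1 [ 159.5 -499.9  230.8] [-0.5  0.1  0.2] 1.0
time_s: 0.52
eef_pos: [249.1, -351.7, 258.0]
ee_rot: [-0.003, 0.805, -0.593, -0.003]
force: [1.0, -0.5, 0.3]
grip_width: 0.302
```

```bash
python3 -m inch '[[-0.0223,-0.026,0,0,0],[-0.0223,-0.026,0,0,0],[-0.0223,-0.026,0,0,0],[-0.0223,-0.026,0,0,0],[-0.0223,-0.026,0,0,0]]' && python3 -m inch '[[-0.0223,-0.026,0,0,0],[-0.0223,-0.026,0,0,0],[-0.0223,-0.026,0,0,0],[-0.0223,-0.026,0,0,0],[-0.0223,-0.026,0,0,0]]' && python3 -m inch '[[0,0,0,-0.12,0],[0,0,0,-0.12,0],[0,0,0,-0.12,0],[0,0,0,-0.12,0],[0,0,0,-0.12,0]]' && python3 -m inch '[[0,0,0,-0.12,0],[0,0,0,-0.12,0],[0,0,0,-0.12,0],[0,0,0,-0.12,0],[0,0,0,-0.12,0]]'  && python3 -c "
from h import *
to([518,86.5,205],.18)"
```

```text
time_s: 0.93
eef_pos: [342.8, -198.9, 259.6]
ee_rot: [-0.002, 0.804, -0.594, -0.003]
force: [0.3, -0.4, 1.2]
grip_width: 0.003
time_s: 1.35
eef_pos: [436.6, -45.1, 260.2]
ee_rot: [-0.002, 0.804, -0.594, -0.003]
force: [0.7, -1.4, -1.4]
grip_width: -0.002
time_s: 1.77
eef_pos: [438.4, -37.4, 258.5]
ee_rot: [-0.004, 0.947, -0.32, -0.004]
force: [0.3, -0.3, 0.4]
grip_width: -0.002
time_s: 2.18
eef_pos: [437.7, -36.9, 257.1]
ee_rot: [-0.006, 1.0, -0.013, -0.004]
force: [0.3, 0.5, 0.3]
grip_width: -0.002
tool shift [  77.4 -124.9   52.8] turn -0.207 t 2.18 [437.7 -36.9 257.1] [0.3 0.5 0.3] -0.0
```

```bash
python3 -m inch '[[0.019,-0.031,0,0,0],[0.019,-0.031,0,0,0],[0.019,-0.031,0.010,0,0],[0.019,-0.031,0.020,0,0],[0,0,0.015,-0.1,0]]' && python3 -c "
from h import *
to([518,86.5,200],.18)
import cv2
cv2.imwrite('pics/s1.png',cv2.resize(capture('side')[160:310,190:340],None,fx=4,fy=4,interpolation=2))"
```

```text
time_s: 2.6
eef_pos: [519.4, 89.2, 213.3]
ee_rot: [-0.005, 0.999, 0.038, -0.001]
force: [0.8, -0.3, -0.8]
grip_width: 0.001
tool shift [-1.6  2.7 13.3] turn -0.103 t 2.6 [519.4  89.2 213.3] [ 0.8 -0.3 -0.8] 0.0
```

View pics/s1.png

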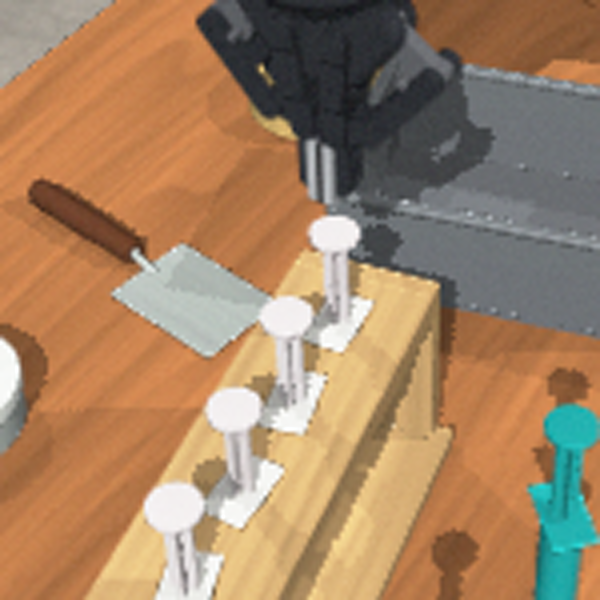

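The closed fingertips (crop (325,198)) hang right above syringe 1's disc (crop (335,233)). Now I'll press in small steps, stopping the chain when the force reaches 12 N.

```bash
cat > ok.py <<'E'
import sys
from h import *
s=telemetry.sense();print("z",s["eef_pos"].round(1),"F",s["force"].round(1))
sys.exit(int(abs(s["force"][2])>12))
E
python3 -m inch '[[-0.0015,0.0025,0.004,-0.1,0],[0,0,0.004,0,0],[0,0,0.004,0,0],[0,0,0.004,0,0],[0,0,0.002,0,0]]' >/dev/null; python3 ok.py && python3 -m inch '[[0,0,0.001,0,0],[0,0,0.001,0,0],[0,0,0.001,0,0],[0,0,0.001,0,0],[0,0,0.001,0,0]]' >/dev/null; python3 ok.py && python3 -m inch '[[0,0,0.001,0,0],[0,0,0.001,0,0],[0,0,0.001,0,0],[0,0,0.001,0,0],[0,0,0.001,0,0]]' >/dev/null; python3 ok.py && python3 -m inch '[[0,0,0.001,0,0],[0,0,0.001,0,0],[0,0,0.001,0,0],[0,0,0.001,0,0],[0,0,0.001,0,0]]' >/dev/null; python3 ok.py
```

```text
z [514.9  84.1 191.4] F [ 0.3  0.  -0.7]
z [515.6  83.2 188.2] F [-1.3  0.6  5.3]
z [516.7  83.4 187.6] F [-1.5 -0.1  5.7]
z [517.7  83.6 187.2] F [-2.2  0.2  7. ]
```

The arm yields to about 6 N per mm of row step, so the step size itself bounds the force. I'll use 2.5 mm rows.

```bash
python3 -m inch '[[0,0,0.0025,0,0],[0,0,0.0025,0,0],[0,0,0.0025,0,0],[0,0,0.0025,0,0],[0,0,0.0025,0,0]]' >/dev/null; python3 ok.py && python3 -m inch '[[0,0,0.0025,0,0],[0,0,0.0025,0,0],[0,0,0.0025,0,0],[0,0,0.0025,0,0],[0,0,0.0025,0,0]]' >/dev/null; python3 ok.py
```

```text
z [519.   83.7 179.3] F [-2.  -0.6  6.3]
z [519.8  83.9 170.9] F [-2.3 -0.2  6.1]
```

```bash
python3 -m inch '[[-0.0005,0,0.0035,0,0],[-0.0005,0,0.0035,0,0],[-0.0005,0,0.0035,0,0],[-0.0005,0,0.0035,0,0],[-0.0005,0,0.0035,0,0]]' >/dev/null; python3 ok.py && python3 -m inch '[[-0.0003,0,0.003,0,0],[-0.0003,0,0.003,0,0],[-0.0003,0,0.003,0,0],[-0.0003,0,0.003,0,0],[-0.0003,0,0.003,0,0]]' >/dev/null; python3 ok.py && python3 -m inch '[[-0.0003,0,0.0025,0,0],[-0.0003,0,0.0025,0,0],[-0.0003,0,0.0025,0,0],[-0.0003,0,0.0025,0,0],[-0.0003,0,0.0025,0,0]]' >/dev/null; python3 ok.py
```

```text
z [517.6  83.6 157. ] F [-4.6 -0.2  5.9]
z [516.1  83.4 145. ] F [-1.9  0.3  6.6]
z [516.5  83.4 138. ] F [-8.5 -1.  23.1]
```

Syringe 1 is sound: it stopped only at z 138 under 23 N, which is home (140) plus about 2 mm of yield. On to syringe 2.

```bash
python3 -m inch '[[0,0,-0.014,0,0],[0,0,-0.015,0,0],[0,0,-0.015,0,0],[0,0,-0.015,0,0],[0,0,-0.005,0,0]]' >/dev/null; python3 -c "
from h import *
to([507.5,145.5,195],.18)"
```

```text
tool shift [  3.4 -62.6   9.9] turn -0.015 t 6.82 [514.2  83.1 204.8] [-0.6 -0.4 -0.4] -0.0
```

```bash
python3 -m inch '[[0.001,-0.016,0,0,0],[0.001,-0.016,0,0,0],[0.001,-0.016,0,0,0],[0,-0.014,0.003,0,0],[0,0,0.003,0,0]]' >/dev/null; python3 -c "
from h import *
to([507.5,145.5,190],.18)"
```

```text
tool shift [-0.8  0.8  9.6] turn -0.019 t 7.23 [507.9 146.4 199.6] [ 0.9 -0.2  1.1] -0.0
```

```bash
python3 -m inch '[[-0.001,0.0,0.0035,0,0],[-0.0005,0,0.0035,0,0],[-0.0003,0,0.0035,0,0],[-0.0003,0,0.0035,0,0],[-0.0003,0,0.003,0,0]]' >/dev/null; python3 ok.py && python3 -m inch '[[-0.0003,0,0.003,0,0],[-0.0003,0,0.003,0,0],[-0.0003,0,0.003,0,0],[-0.0003,0,0.003,0,0],[-0.0003,0,0.003,0,0]]' >/dev/null; python3 ok.py && python3 -m inch '[[-0.0003,0,0.003,0,0],[-0.0003,0,0.003,0,0],[-0.0003,0,0.003,0,0],[-0.0003,0,0.003,0,0],[-0.0003,0,0.003,0,0]]' >/dev/null; python3 ok.py  && python3 -m inch '[[-0.0003,0,0.003,0,0],[-0.0003,0,0.003,0,0],[-0.0003,0,0.003,0,0],[-0.0003,0,0.003,0,0],[-0.0003,0,0.003,0,0]]' >/dev/null; python3 ok.py
```

```text
z [506.1 144.7 180.4] F [-1.5  1.8  3.8]
z [505.9 144.5 165.1] F [0.1 2.4 4.2]
z [505.3 144.7 148.7] F [0.6 3.4 4.1]
z [506.7 144.8 136.4] F [-11.3   1.6  35.3]
```

Syringe 2 is home too (136.4 at 35 N, about 139.9 unloaded). I'll use gentler rows from here.

```bash
python3 -m inch '[[0,0,-0.015,0,0],[0,0,-0.015,0,0],[0,0,-0.015,0,0],[0,0,-0.015,0,0],[0,0,-0.006,0,0]]' >/dev/null; python3 -m inch '[[0.000,-0.015,0,0,0],[0.000,-0.015,0,0,0],[0.000,-0.015,0,0,0],[0,-0.013,0,0,0],[0,0,0.003,0,0]]' >/dev/null; python3 -c "
from h import *
to([497,204,190],.18)"
```

```text
tool shift [ 6.9 -3.9  5. ] turn -0.023 t 9.73 [490.7 199.1 194.8] [ 0.3 -0.2 -0.2] -0.0
```

```bash
python3 -m inch '[[0.006,-0.003,0,0,0],[-0.0003,0,0.003,0,0],[-0.0003,0,0.003,0,0],[-0.0003,0,0.003,0,0],[-0.0003,0,0.003,0,0]]' >/dev/null; python3 ok.py && python3 -m inch '[[-0.0003,0,0.003,0,0],[-0.0003,0,0.003,0,0],[-0.0003,0,0.0025,0,0],[-0.0003,0,0.0025,0,0],[-0.0003,0,0.0025,0,0]]' >/dev/null; python3 ok.py && python3 -m inch '[[-0.0003,0,0.0025,0,0],[-0.0003,0,0.0025,0,0],[-0.0003,0,0.0025,0,0],[-0.0003,0,0.0025,0,0],[-0.0003,0,0.0025,0,0]]' >/dev/null; python3 ok.py  && python3 -m inch '[[-0.0003,0,0.0025,0,0],[-0.0003,0,0.0025,0,0],[-0.0003,0,0.0025,0,0],[-0.0003,0,0.0025,0,0],[-0.0003,0,0.0025,0,0]]' >/dev/null; python3 ok.py
```

```text
z [495.8 201.  179.8] F [-1.6  2.2  8.5]
z [497.3 201.2 174.3] F [-7.9  0.4 23.3]
z [497.3 201.2 174.3] F [-7.9  0.4 23.3]
z [497.3 201.2 174.3] F [-7.9  0.4 23.3]
```

Syringe 3 stopped dead at z about 176 under 23 N, so it is clogged. Next, syringe 4.

```bash
python3 -m inch '[[0,0,-0.010,0,0],[0,0,-0.010,0,0],[0,0,-0.007,0,0],[0.002,-0.015,0,0,0],[0.002,-0.015,0,0,0]]' >/dev/null; python3 -m inch '[[0.000,-0.015,0,0,0],[0.000,-0.013,0,0,0],[0.000,0,0,0,0],[0,0,0,0,0],[0,0,0,0,0]]' >/dev/null; python3 -c "
from h import *
to([486,262.5,190],.18)"
```

```text
tool shift [-5.8 -6.1 13.3] turn -0.031 t 11.4 [492.1 257.3 203.5] [ 0.2 -0.4  1.3] -0.0
```

```bash
python3 -m inch '[[-0.005,-0.006,0.003,0,0],[-0.0003,0,0.004,0,0],[-0.0003,0,0.004,0,0],[-0.0003,0,0.004,0,0],[-0.0003,0,0.003,0,0]]' >/dev/null; python3 ok.py && python3 -m inch '[[-0.0003,0,0.003,0,0],[-0.0003,0,0.003,0,0],[-0.0003,0,0.0025,0,0],[-0.0003,0,0.0025,0,0],[-0.0003,0,0.0025,0,0]]' >/dev/null; python3 ok.py && python3 -m inch '[[-0.0003,0,0.0025,0,0],[-0.0003,0,0.0025,0,0],[-0.0003,0,0.0025,0,0],[-0.0003,0,0.0025,0,0],[-0.0003,0,0.0025,0,0]]' >/dev/null; python3 ok.py  && python3 -m inch '[[-0.0003,0,0.0025,0,0],[-0.0003,0,0.0025,0,0],[-0.0003,0,0.0025,0,0],[-0.0003,0,0.0025,0,0],[-0.0003,0,0.0025,0,0]]' >/dev/null; python3 ok.py
```

```text
z [485.7 260.5 183.7] F [-0.1  0.1  2. ]
z [485.4 260.4 169.4] F [-0.8 -0.6  2.4]
z [486.3 260.7 159.5] F [-6.8 -1.5 24.4]
z [486.3 260.7 159.5] F [-6.8 -1.5 24.4]
```

Syringe 4 stopped dead at about 161.5, so it is clogged. I'll rise, open the jaws across the rack, come down around its disc and grip.

```bash
python3 -m inch '[[0,0,-0.012,0,0],[0,0,-0.012,0,0.05],[0,0,-0.008,-0.03,0.05],[0,0,0,0,0.05],[0,0,0,0,0.05]]' 30 >/dev/null; python3 -c "
from h import *
to([486,262.5,138],.18)"
```

```text
tool shift [-0.  -2.3 53.5] turn -0.004 t 13.07 [483.9 260.  191.4] [ 0.4 -0.  -0.1] 0.56
```

```bash
python3 -m inch '[[0,-0.002,0.012,0,0.05],[0,0,0.012,0,0.05],[0,0,0.012,0,0.05],[0,0,0.012,0,0.05],[0,0,0.004,0,0.05]]' 30 >/dev/null;python3 ok.py && python3 -m inch '[[0,0,0,0,0.015],[0,0,0,0,0.015],[0,0,0,0,0.015],[0,0,0,0,0.015],[0,0,0,0,0.015]]' 30;python3 -c "
from h import *
cv2.imwrite('pics/s2.png',cv2.resize(capture('side')[190:340,190:340],None,fx=4,fy=4,interpolation=2))"
```

```text
z [485.1 261.7 134.4] F [ 0.1 -0.8 -0.2]
time_s: 13.9
eef_pos: [484.6, 261.5, 133.6]
ee_rot: [0.001, 0.996, 0.085, 0.021]
force: [-0.3, -0.3, -1.5]
grip_width: 0.279
```

View pics/s2.png

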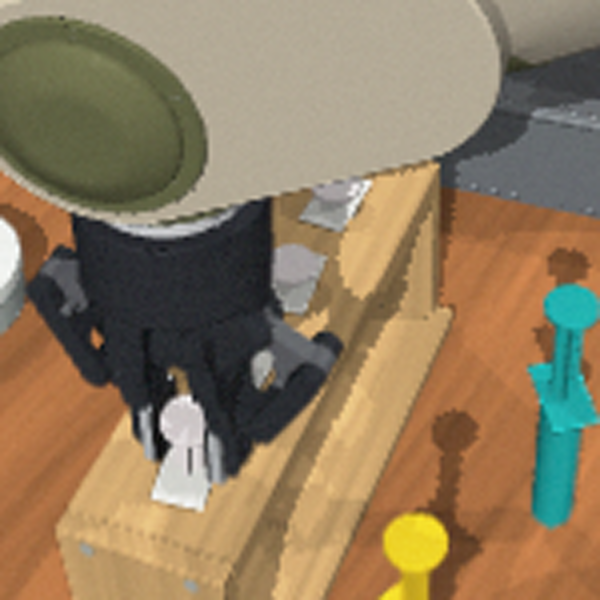

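The disc (crop (182,420)) is between the fingers at an opening of about 24 mm, and discs 1 and 2 are low at the flanges. Now I'll lift.

```bash
python3 -m inch '[[0,0,-0.01,0,0.015],[0,0,-0.02,0,0.015],[0,0,-0.03,0,0.015],[0,0,-0.035,0,0.015],[0,0,-0.035,0,0.015]]' 40;  python3 -m inch '[[0,0,-0.035,0,0.015],[0,0,-0.025,0,0.015],[0,0,-0.01,0,0.015],[0,0,0,0,0.015],[0,0,0,0,0.015]]' ;python3 -c "
from h import *
cv2.imwrite('pics/s3.png',capture('side'))
C=np.mean([onz('top',p,80) for p in [(297,204),(366,189),(393,284),(322,303)]],0);print(C)
a=.18
to([560,-138,300],.18)"
```

```text
time_s: 14.37
eef_pos: [476.3, 260.4, 264.6]
ee_rot: [0.003, 0.996, 0.085, 0.014]
force: [-0.0, 0.8, -1.8]
grip_width: 0.273
time_s: 14.78
eef_pos: [473.4, 260.8, 351.1]
ee_rot: [0.001, 0.996, 0.085, 0.023]
force: [0.5, 1.0, -0.8]
grip_width: 0.275
[ 532.30640539 -145.31090061   80.        ]
tool shift [ 15.1 407.4  53.9] turn -0.009 t 14.83 [473.3 260.8 350.9] [-0.4 -0.2 -0.1] 0.27
```

View pics/s3.png

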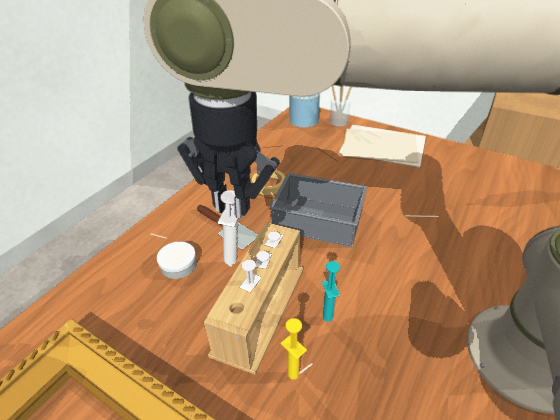

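The syringe hangs firmly in the grip (side (230,235)) and its hole is empty at (237,308). Over to the tub.

```bash
python3 -m inch '[[0.001,0.015,0,0,0.015],[0.001,0.025,0,0,0.015],[0.001,0.03,0,0,0.015],[0.001,0.03,0,0,0.015],[0.001,0.03,0,0,0.015]]' >/dev/null;  python3 -m inch '[[0.001,0.03,0,0,0.015],[0.001,0.03,0,0,0.015],[0.001,0.03,0,0,0.015],[0.001,0.03,0,0,0.015],[0.001,0.03,0,0,0.015]]' >/dev/null;  python3 -m inch '[[0.001,0.03,0,0,0.015],[0.001,0.03,0,0,0.015],[0.001,0.025,0,0,0.015],[0.001,0.015,0,0,0.015],[0.001,0.0,0,0,0.015]]'  ;python3 -c "
from h import *
to([566,-137,140],.18)"
```

```text
time_s: 16.08
eef_pos: [550.2, -127.9, 331.0]
ee_rot: [-0.004, 0.996, 0.087, 0.005]
force: [0.5, -0.0, -0.4]
grip_width: 0.272
tool shift [ 11.9  13.1 191. ] turn -0.006 t 16.08 [ 550.2 -127.9  331. ] [ 0.5 -0.  -0.4] 0.27
```

```bash
python3 -m inch '[[0.006,0.006,0.015,0,0.015],[0.006,0.007,0.025,0,0.015],[0,0,0.03,0,0.015],[0,0,0.03,0,0.015],[0,0,0.03,0,0.015]]' >/dev/null;  python3 -m inch '[[0,0,0.025,0,0.015],[0,0,0.02,0,0.015],[0,0,0.015,0,0.015],[0,0,0.01,0,0.015],[0,0,0,0,0.015]]'; python3 -c "
from h import *
to([566,-137,130],.18)"
```

```text
time_s: 16.92
eef_pos: [561.6, -128.8, 114.2]
ee_rot: [-0.009, 0.996, 0.088, -0.001]
force: [-0.4, 0.3, 3.9]
grip_width: 0.272
tool shift [  2.9   8.6 -16. ] turn -0.004 t 16.92 [ 561.6 -128.8  114.2] [-0.4  0.3  3.9] 0.27
```

```bash
python3 -m inch '[[0,0,-0.004,0,0.015],[0,0,0,0,0.06],[0,0,0,0,0.06],[0,0,0,0,0.06],[0,0,0,0,0.06]]' >/dev/null;  python3 -m inch '[[0,0,-0.02,0,0.06],[0,0,-0.04,0,0.06],[0,0,-0.04,0,0.06],[0,0,-0.04,0,0.06],[0,0,-0.03,0,0.06]]'; python3 -c "
from h import *
cv2.imwrite('pics/s4.png',capture('side')[130:390,160:420])
to([497,203.5,275],.18)"
```

```text
time_s: 17.75
eef_pos: [560.1, -130.0, 293.4]
ee_rot: [-0.011, 0.996, 0.088, -0.004]
force: [-0.6, -0.9, 1.0]
grip_width: 0.7
tool shift [  -4.9 -339.9   29.9] turn -0.004 t 17.8 [ 561.4 -130.7  299.2] [-1.3  0.1  5.5] 0.7
```

View pics/s4.png

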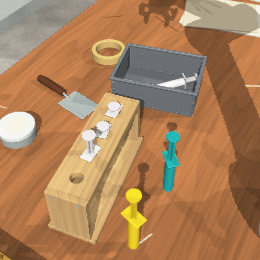

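The first clogged syringe lies in the tub (crop (172,84)). Now syringe 3.

```bash
python3 -m inch '[[0,-0.02,0,0,0.05],[0,-0.035,0,0,0.05],[0,-0.035,0,0,0.05],[0,-0.035,0,0,0.05],[0,-0.035,0,0,0.05]]' >/dev/null;  python3 -m inch '[[0,-0.035,0,0,0.05],[0,-0.035,0,0,0.05],[0,-0.035,0,0,0.05],[0,-0.02,0,0,0.05],[0,0,0,0,0.05]]'; python3 -c "
from h import *
to([496.5,203.5,152],.18)"
```

```text
time_s: 18.63
eef_pos: [509.9, 159.7, 308.1]
ee_rot: [-0.006, 0.996, 0.085, 0.006]
force: [0.2, 0.0, 0.6]
grip_width: 0.587
tool shift [ -7.9 -43.7 156.5] turn -0.01 t 18.63 [509.9 159.7 308.1] [0.2 0.  0.6] 0.59
```

```bash
python3 -m inch '[[-0.003,-0.015,0.01,0,0.05],[-0.003,-0.015,0.02,0,0.05],[-0.002,-0.013,0.025,0,0.05],[0,0,0.025,0,0.05],[0,0,0,0,0.05]]' >/dev/null; python3 -c "
from h import *
to([496.5,203.5,152],.18)"
```

```text
tool shift [-0.8 -0.1 75.4] turn -0.009 t 19.05 [496.  202.6 227.4] [-0.6 -0.9 -0.5] 0.59
```

```bash
python3 -m inch '[[0,0,0.016,0,0.05],[0,0,0.016,0,0.05],[0,0,0.016,0,0.05],[0,0,0.014,0,0.05],[0,0,0.008,0,0.05]]' >/dev/null;python3 ok.py && python3 -m inch '[[0,0,0,0,0.015],[0,0,0,0,0.015],[0,0,0,0,0.015],[0,0,0,0,0.015],[0,0,0,0,0.015]]' 40
```

```text
z [501.3 200.5 161.7] F [-0.3  0.1  0.4]
time_s: 19.88
eef_pos: [503.2, 198.9, 165.0]
ee_rot: [-0.006, 0.996, 0.083, 0.016]
force: [-0.3, -0.2, -0.4]
grip_width: 0.272
```

The width says it holds the disc, but only with the low part of the pads and off-centre. I'll re-seat it lower.

```bash
python3 -m inch '[[0,0,0,0,0.05],[0,0,0,0,0.05],[0,0,0,0,0.05],[0,0,0,0,0.05],[0,0,0,0,0.05]]' >/dev/null; python3 -c "
from h import *
to([496.5,203.5,150],.18)"
```

```text
tool shift [-7.1 -5.4 16.5] turn -0.014 t 20.3 [503.8 199.1 166.6] [ 0.4  0.1 -0.1] 0.59
```

```bash
python3 -m inch '[[-0.003,-0.003,0.005,0,0.05],[-0.003,-0.002,0.005,0,0.05],[-0.001,0,0.005,0,0.05],[0,0,0.004,0,0.05],[0,0,0,0,0.05]]' >/dev/null;python3 ok.py && python3 -m inch '[[0,0,0,0,0.015],[0,0,0,0,0.015],[0,0,0,0,0.015],[0,0,0,0,0.015],[0,0,0,0,0.015]]' 40
```

```text
z [495.4 203.8 145. ] F [-0.7 -0.9 -0.9]
time_s: 21.13
eef_pos: [495.4, 203.7, 144.9]
ee_rot: [-0.006, 0.996, 0.083, 0.016]
force: [-0.8, -0.5, -0.5]
grip_width: 0.272
```

```bash
python3 -m inch '[[0,0,-0.01,0,0.015],[0,0,-0.02,0,0.015],[0,0,-0.03,0,0.015],[0,0,-0.035,0,0.015],[0,0,-0.035,0,0.015]]' >/dev/null;  python3 -m inch '[[0,0,-0.03,0,0.015],[0,0,-0.01,0,0.015],[0,0,0,0,0.015],[0,0.015,0,0,0.015],[0,0.025,0,0,0.015]]' ;python3 -c "
from h import *
cv2.imwrite('pics/s5.png',capture('side')[60:390,120:450])
to([500,-152,300],.18)"
```

```text
time_s: 21.97
eef_pos: [494.1, 163.3, 327.6]
ee_rot: [-0.006, 0.996, 0.085, 0.017]
force: [0.3, -0.2, -0.8]
grip_width: 0.268
tool shift [-47.8 307.8  23.3] turn -0.013 t 22.02 [495.  159.2 327.2] [ 0.9 -3.5 -1.3] 0.27
```

View pics/s5.png

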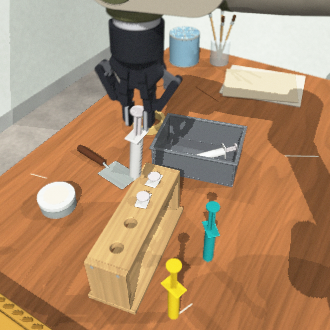

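The second clogged syringe is held at crop (136,145), and the first lies at the tub's near-right end.

```bash
python3 -m inch '[[-0.004,0.025,0,0,0.015],[-0.004,0.03,0,0,0.015],[-0.004,0.03,0,0,0.015],[-0.004,0.03,0,0,0.015],[-0.004,0.03,0,0,0.015]]' >/dev/null;  python3 -m inch '[[-0.004,0.03,0,0,0.015],[-0.004,0.03,0,0,0.015],[-0.004,0.03,0,0,0.015],[-0.004,0.03,0,0,0.015],[-0.004,0.02,0,0,0.015]]' >/dev/null;  python3 -m inch '[[0,0.01,0,0,0.015],[0,0,0,0,0.015],[0,0,0,0,0.015],[0,0,0,0,0.015],[0,0.0,0,0,0.015]]'  ;python3 -c "
from h import *
to([515,-150,150],.18)
m=capture('top')[170:320,280:420];cv2.imwrite('pics/t5.png',cv2.resize(m,None,fx=3,fy=3))"
```

```text
time_s: 23.27
eef_pos: [500.7, -150.2, 314.0]
ee_rot: [-0.009, 0.996, 0.083, 0.01]
force: [-0.1, 1.0, 0.3]
grip_width: 0.269
tool shift [ 10.7   4.8 164.2] turn -0.014 t 23.27 [ 500.7 -150.2  314. ] [-0.1  1.   0.3] 0.27
```

View pics/t5.png

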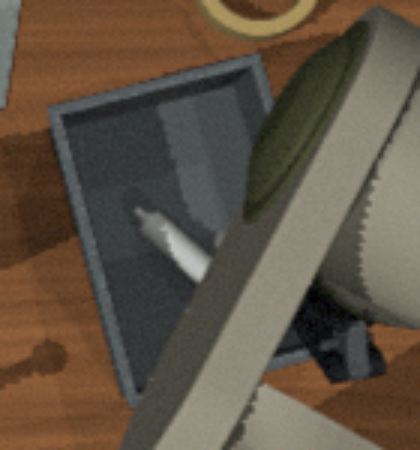

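The first syringe lies across the tub's near half, with its nozzle at crop (140,210). I'll drop the second into the free far half, around (585,-142).

```bash
python3 -m inch '[[0.012,0,0,0,0.015],[0.024,0,0,0,0.015],[0.024,0.001,0,0,0.015],[0.015,0.002,0.01,0,0.015],[0.003,0.0,0.025,0,0.015]]' >/dev/null;  python3 -m inch '[[0,0,0.025,0,0.015],[0,0,0.025,0,0.015],[0,0,0.025,0,0.015],[0,0,0.015,0,0.015],[0,0,0,0,0.015]]'  ;python3 -c "
from h import *
to([585,-142,138],.18)"
```

```text
time_s: 24.15
eef_pos: [586.3, -126.3, 188.9]
ee_rot: [-0.007, 0.996, 0.089, 0.013]
force: [1.2, 0.5, -0.7]
grip_width: 0.273
tool shift [-5.5 15.9 50.6] turn -0.001 t 24.15 [ 586.3 -126.3  188.9] [ 1.2  0.5 -0.7] 0.27
```

```bash
python3 -m inch '[[0,0.008,0.008,0,0.015],[0,0.007,0.012,0,0.015],[0,0,0.014,0,0.015],[0,0,0.01,0,0.015],[0,0,0,0,0.015]]'; python3 ok.py && python3 -m inch '[[0,0,0,0,0.06],[0,0,0,0,0.06],[0,0,0,0,0.06],[0,0,0,0,0.06],[0,0,0,0,0.06]]' >/dev/null;  python3 -m inch '[[0,0,-0.02,0,0.06],[0,0,-0.04,0,0.06],[0,0,-0.04,0,0.06],[0,0,-0.04,0,0.06],[0,0,-0.03,0,0.06]]'; python3 -m inch '[[0,0.03,0,0,0.06],[0,0.04,0,0,0.06],[0,0.04,0,0,0.06],[0,0.04,0,0,0.06],[0,0.04,0,0,0.06]]'; python3 -m inch '[[0,0.04,0,0,0.06],[0,0.04,0,0,0.06],[0,0.04,0,0,0.06],[0,0,0,0,0.06],[0,0,0,0,0.06]]'; python3 -c "
from h import *
s=capture('side');t=capture('top')
o=np.zeros((560,780,3),np.uint8);o[:520,:400]=cv2.resize(s[160:420-0,200:400],None,fx=2,fy=2);o[:340,400:]=cv2.resize(t[150:320,110:300],None,fx=2,fy=2)
cv2.imwrite('pics/f.png',o);cv2.imwrite('pics/ft.png',cv2.resize(t[130:310,110:410],None,fx=2.6,fy=2.6))"
```

```text
time_s: 24.57
eef_pos: [592.2, -141.6, 145.0]
ee_rot: [-0.006, 0.996, 0.091, 0.016]
force: [0.1, -0.4, -1.5]
grip_width: 0.277
z [ 592.2 -141.6  145. ] F [ 0.1 -0.4 -1.5]
time_s: 25.4
eef_pos: [585.4, -143.6, 318.8]
ee_rot: [-0.008, 0.996, 0.091, 0.012]
force: [0.8, -0.1, 0.0]
grip_width: 0.7
time_s: 25.82
eef_pos: [622.9, -329.3, 334.9]
ee_rot: [-0.001, 0.995, 0.097, 0.023]
force: [1.3, -0.1, 1.1]
grip_width: 0.701
time_s: 26.23
eef_pos: [623.8, -431.7, 314.4]
ee_rot: [-0.005, 0.995, 0.093, 0.021]
force: [-0.5, 1.0, 1.6]
grip_width: 0.705
```

View pics/f.png

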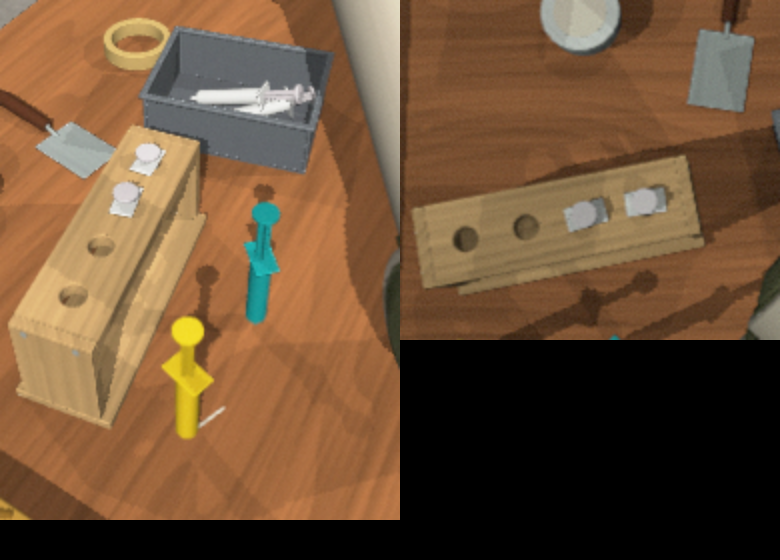

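View pics/ft.png

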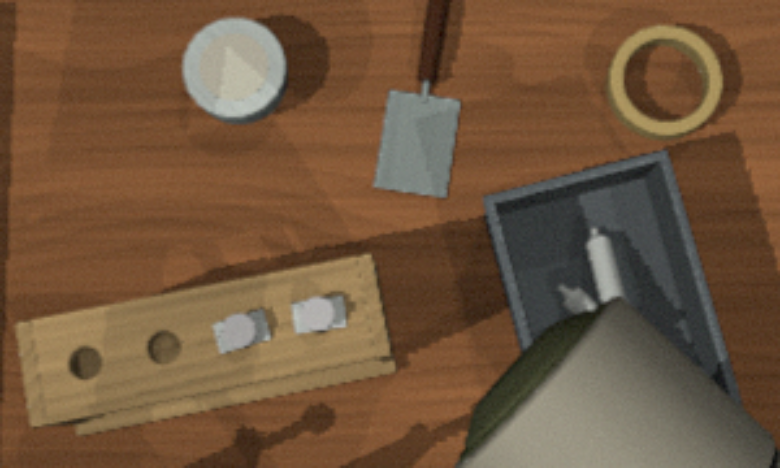

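```bash
python3 -m inch '[[0,0,0,0,0.06],[0,0,0,0,0.06],[0,0,0,0,0.06],[0,0,0,0,0.06],[0,0,0,0,0.06]]'; python3 -c "
from h import *
for s,t in [((273.7,236),(232.7,250.4)),((262.5,255.5),(201.9,256.5))]: print(tri(s,t))
a,b=cv2.imread('pics/f.png')[:400,:400],capture('side')
c=cv2.resize(b[160:420,200:400],None,fx=2,fy=2)[:400,:]
print('tub change since',cv2.absdiff(a,c)[60:150,150:330].mean())
"
```

```text
time_s: 26.75
eef_pos: [626.4, -427.2, 322.8]
ee_rot: [-0.0, 0.995, 0.096, 0.025]
force: [0.3, -0.8, 0.4]
grip_width: 0.702
(array([520.19371956,  85.44573274, 136.99757583]), np.float64(3.096604598012553))
(array([508.71320876, 145.18063871, 139.19267984]), np.float64(2.2962238259138736))
tub change since 1.1645267489711935
```

```bash
python3 -c "
from rig import finish_job
print(finish_job())"
```

```text
the job is handed in; nothing more can be done
None
```

I handed the job in at about 27 s of the 64 s allowed. All four plungers were pressed, with the highest force I read at the wrist about 35 N.

- **Sound:** the two syringes nearest the tub slid home under about 6 N and 4 N. They stay standing in the rack. Camera checks afterwards put their thumb discs at 137 and 139 mm, against 140 mm for fully home.
- **Clogged:** the other two stopped dead at about 176 and 161 mm under 23–24 N. I lifted each out by its disc and put it in the grey scrap tub.

**Last checks:**
- The final pictures show both scrapped syringes lying inside the tub. A second side picture after another hold showed no visible change there.
- The tape, wax tin and knife look where they were; I judged this by eye and did not measure it.
- The arm is clear of everything.

**What didn't go cleanly:**
- The first grip on the second clogged syringe was high and off-centre, so I opened and re-seated it before lifting.
- The grip opening read about 23–24 mm on the 26 mm discs. I did not explain that difference, but both syringes held firmly.
- The two camera views disagreed by 2–3 mm on the disc positions, in line with the roughly 2 mm calibration.

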